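# Feed a strip under the leaf spring of a drill jig

## Task

Load the wooden strip that lies in the drill jig: press it down hard on the bed with the fingertips and slide it along the channel, so that its front end goes under the leaf spring and on until it is fully home against the end stop. Only press and slide it - do not grip or lift it - and do not touch the spring; at the end leave the strip lying flat in the jig, held by the spring, with the bottles, the spare strip and the other things on the bench where they were.

Things in the scene. Friction and masses are not known exactly. Their poses are not given: they have to be found in the camera images.
- jig: Drill jig screwed to the bench, 335 x 80 mm. Its +x is the feed direction, z up; origin on the bench top, on the channel's centre line, under the chip slot's near edge. Infeed bed x -250..0 mm, open chip slot (10 mm deep) 0..40, outfeed bed 40..85, bed tops at z = 16 mm. Guide rails to z = 24 mm form the channel, 19.5 mm wide (23 mm on the outfeed bed). Smooth: friction about 0.2.
- bridge_top (a point): Highest point of the bridge that carries the leaf spring, on the channel's centre line: jig x = -50 mm, z = 52 mm. The bridge covers x from -58 to -42 mm over the jig's whole width; its bar is 10 mm above the strip's top.
- bush_top (a point): Top of the round drill bush in the second bridge, over the chip slot: jig x = 29 mm, z = 46 mm. This bridge covers x from 18 to 40 mm over the jig's whole width; its underside is 4 mm above the strip's top.
- stop_face (a point): Point on the end stop's face that looks back along the channel (jig x = 60 mm), on the centre line, 6 mm above the bed: the middle of the strip's front end meets it when the strip is home. The stop is a steel block across the channel, 14 mm thick, top at z = 34 mm. Axes as the jig's.
- leaf_spring (a joint): Steel leaf spring, 14 mm wide, sloping down 20 degrees along the feed from the bridge to a curled lip. Joint: its angle in rad, 0 at rest, about 0.1 with the strip under it. The strip's front meets the slope at jig x = 0 and must raise it: about 3 N besides the friction. It then bears on the strip with about 5 N over the chip slot, and would tip an unheld strip down into the slot.
- spring_lip (a point): Middle of the underside of the spring's curled lip: at rest at jig x = 10 mm, z = 23 mm, 5 mm lower than the strip's top (z = 28 mm).
- strip: Strip of sanded hardwood, 180 x 18 x 12 mm, about 30 g, both ends half-round (6 mm radius), lying in the infeed channel with its front end 35 to 65 mm short of jig x = 0; its top stands 4 mm above the rails. Origin: centre of its underside; x along it towards the end stop, z up. Fingertips drag it by friction (about 0.7): press with 15 to 20 N.
- strip_front (a point): Middle of the strip's front end, at half its thickness (90 mm from its origin, 6 mm above the underside).
- spare_strip: A second strip just like it, lying loose on the bench beside the jig. Leave it alone. Origin: centre of its underside, x along it.
- glue_bottle: Small white glue bottle, 32 mm across, 110 mm tall, standing near the jig. Leave it alone. Origin: centre of its foot.
- stain_bottle: Brown bottle with a white cap, 40 mm across, 130 mm tall, standing near the jig's stop end. Leave it alone. Origin: centre of its foot.
- joint_piece_a: Grey printed connector with three sockets, about 50 mm across, 16 mm high, on the bench by the jig. Leave it alone. Origin: centre of its underside.
- joint_piece_b: Grey printed connector with two sockets at a right angle, about 36 mm across, 16 mm high, on the bench by the jig. Leave it alone. Origin: centre of its underside.
- dowel_frame: Three round dowels joined in a Y by a grey connector, 250 mm across, lying on the bench. Leave it alone. Origin: centre of the connector's underside.
- scissors: Shears with blue handles, 200 mm long, lying on the bench. Leave them alone. Origin: by the pivot, on the bench.
There are look-alikes about, which are no part of the job. What is shaped like the strip but turquoise or yellow is not meant.

How it is judged:
On the way:
1. the strip, pressed by the fingertips with more than 5 N, goes in under the leaf spring (contact force between the fingers and strip above 5 N and value of joint leaf_spring above 0.03 rad and x of strip_front in the frame of jig between 0 and 0.045 m), for 0.15 s.
At the end, for the whole second after the job is handed in: The strip's front end is within 2.5 mm of the end stop, the strip lies flat (within about 2 degrees and 3 mm) and at rest in the channel under the raised leaf spring, and the other loose things are within 15 mm of where they were (x of strip_front in the frame of jig between 0.0575 and 0.063 m and z of strip in the frame of jig between 0.013 and 0.019 m and z of strip_front in the frame of jig between 0.019 and 0.025 m and angle between strip's own z axis and vertical below 0.03 rad and angle between the x axis of strip and the x axis of jig, either way round below 0.04 rad and value of joint leaf_spring between 0.05 and 0.14 rad and linear speed of strip below 0.01 m/s and distance of each of spare_strip, glue_bottle, stain_bottle, joint_piece_a, joint_piece_b, dowel_frame, scissors from where it was at the start of the episode below 0.015 m); the robot touches nothing.
It fails at once if the strip is lifted off the bed (its middle more than 12 mm above it) (z of strip in the frame of jig above 0.028 m).
It fails at once if the robot pushes on the leaf spring (contact force between any of the fingers, the arm and leaf_spring above 1 N).
It fails at once if another loose thing is pushed away by more than 15 mm or knocked over (distance of any of spare_strip, glue_bottle, stain_bottle, joint_piece_a, joint_piece_b, dowel_frame, scissors from where it was at the start of the episode above 0.015 m or angle between any of glue_bottle, stain_bottle's own z axis and vertical above 0.5 rad).
It also fails if it takes over 53 s, if anything falls off the work surface, if the arm or the gripper's body presses on something with over 40 N, if the wrist force passes 120 N, or if a joint passes its speed limit or range.

## Robot

A 6-joint arm with a two-finger parallel gripper is mounted at the origin on the work surface. World frame = base frame: x ahead of the robot, y to its left, z up, the work surface at z = 0. Lengths are in m, angles in rad, forces in N, time in s.
With the tool pointing down it reaches from about 0.35 to 0.975 m from the base axis. Payload 4.9 kg.
Tool frame: the origin (TCP) lies midway between the tips of the shut fingers; the grasp point (between the pads) lies behind it (manip.grasp_offset is the y of the grasp point in the tool frame, in m); y points along the fingers, z is the direction in which the jaws open and shut, and the axes are right-handed (so a half turn about y gives the same grasp; the last joint's range is limited). The gripper opens to 85 mm and grips with 20 to 120 N. Pads are 22 mm wide; open, the fingers measure 114 mm over their backs; the gripper's body (76 mm by 85 mm) begins 54 mm behind the grasp point. The pads swing forward as they close: fully open they stand 13 mm farther back than shut.
Start: joints at [-1.385, 0.053, 1.613, -0, 1.476, -0.119], TCP at [0.188, -0.596, 0.231] pointing down, gripper open.
Joint ranges: [-3.01, 3.01], [-1.01, 2.22], [0.06, 2.58], [-1.02, 4.17], [0.09, 2.62], [-3.14, 3.14]. Speed limits (rad/s): [2.57, 2.57, 3.14, 3.14, 3.14, 3.14].

## Interface

Orientations are given as a unit quaternion [w, x, y, z].
In Python, from plant import manip gives the robot as it stands. The module is installed in compiled form; this text tells all that it offers.
- The arm moves only by the shell command python3 -m jog 'ROWS'. ROWS is a JSON object of lists of equal length, an entry for each row: "offset": the shift along the world's x, y, z in units of 50 mm (1.0 is 50 mm), a list of three; "angular": the turn, a rotation vector about the world's x, y, z in units of 6 degrees (1.0 is 6 degrees), a list of three; "jaw": the finger opening in mm, from 0 to 85.4. In form: {"offset": [[tx, ty, tz], ...], "angular": [[ax, ay, az], ...], "jaw": [jaw, ...]}. A call has 1 to 12 rows; each row shifts and turns the commanded pose from where the row before left it; what a row does not reach is not made up. A row lasts 1/10 s, in which the tool goes at most 50 mm and 8.59 degrees, less where a joint would pass 70% of its speed; a pose out of reach is approached as far as the arm can. A call is refused whole if a number of a shift passes 1 or a number of a turn 1, either way. A call with a gripper value outside its range is refused whole. The fingers move at their own pace and stop on an object; the grip force is fixed at half the most. Time passes only in rows, so rows that do not move let the fingers close. It gives the time, the measured TCP pose, the force and the opening at its end, in the units of the state.
- manip.state(): the state, without advancing time (a new reading comes with each control period).
- manip.grab_frame(name): name is "scene" or "side" or "wrist"; returns the picture (480x640x3 uint8, blue, green, red); there is no depth.
- manip.camera_model(name): a dict with "fx", "fy", "cx", "cy" (pixels), "rvec" (rotation vector, rad) and "tvec" (3), from world to camera coordinates, as OpenCV has them; the wrist camera has in their place "mount" (4x4, takes a point from camera to tool coordinates, whose origin is the TCP and whose axes are the tool frame's). Camera axes: x right, y down, z forward; pixel columns grow to the right and rows downward; lengths in m; the calibration is good to about 2 mm. The wrist camera is an equidistant fisheye: a pixel r from the principal point sees the ray r / f radians off the axis. A picture is of the moment at which its call begins: read the wrist's pose just before it. camera_model takes no time and is no camera call.
- manip.job_done(): hands the job in, once; it reports no verdict.
The state is a dict: "time": time; "joint_pos": joint angles; "joint_vel": joint speeds; "joint_efforts": joint torques, N m; "tool_pos": TCP position; "tool_rot": TCP orientation; "contact_force": force on the tool from outside, world axes, zero at the start; "ft_torque": the same for the moment, N m; "gripper_width": opening from 0.0 (shut) to 1.0 (fully open).
Only numpy, scipy, OpenCV 4.12 (cv2) and the standard library are available. Lean on these libraries where they do the work, as an engineer would, in place of code of your own. Each camera call takes 0.05 s, during which the arm holds its last target.

## Working session

There is one attempt and no reset: what is moved stays moved. The work goes in short steps, Python scripts to look and compute and a shell command to move; the robot and the scene stay as the last step left them, time stands still between calls to the robot, and variables do not carry over. Pictures are saved under pics/ and viewed, and the job is handed in when it is done.

```bash
mkdir -p pics; python3 - <<'E'
from plant import manip
import cv2
s=manip.state(); print({k:s[k] for k in ('time','tool_pos','tool_rot','contact_force','gripper_width')}, manip.grasp_offset)
for n in('scene','side','wrist'):
    cv2.imwrite(f'pics/{n}0.png',manip.grab_frame(n)); print(n,manip.camera_model(n))
E
```

```text
{'time': 0.0, 'tool_pos': array([ 0.18743685, -0.59557728,  0.23008428]), 'tool_rot': array([ 0.10732794, -0.10737924,  0.6996224 , -0.6981969 ]), 'contact_force': array([-0.32124106, -0.96159367, -0.8080785 ]), 'gripper_width': 0.9995350236696081} -0.0187
scene {'fx': 444.6585432893788, 'fy': 444.6585432893788, 'cx': 315.97154498381605, 'cy': 243.73137970482364, 'rvec': array([ 2.1037919 ,  1.45410082, -0.49939945]), 'tvec': array([-0.19381454, -0.34563202,  1.41107951])}
side {'fx': 513.0648817794571, 'fy': 513.0648817794571, 'cx': 314.01468970605, 'cy': 232.31080775341275, 'rvec': array([ 0.82989084, -2.45710362,  1.23675436]), 'tvec': array([0.39944288, 0.2292191 , 0.96775323])}
wrist {'fx': 371.64829954431775, 'fy': 371.64829954431775, 'cx': 314.1156239309062, 'cy': 238.6421156628771, 'mount': array([[ 1.63638857e-04,  9.55332517e-01,  2.95533002e-01,
        -7.64165199e-02],
       [ 5.85677440e-04, -2.95533047e-01,  9.55332338e-01,
        -1.42332732e-01],
       [ 9.99999815e-01,  1.67575207e-05, -6.07877393e-04,
         1.20055272e-03],
       [ 0.00000000e+00,  0.00000000e+00,  0.00000000e+00,
         1.00000000e+00]])}
```

View pics/scene0.png

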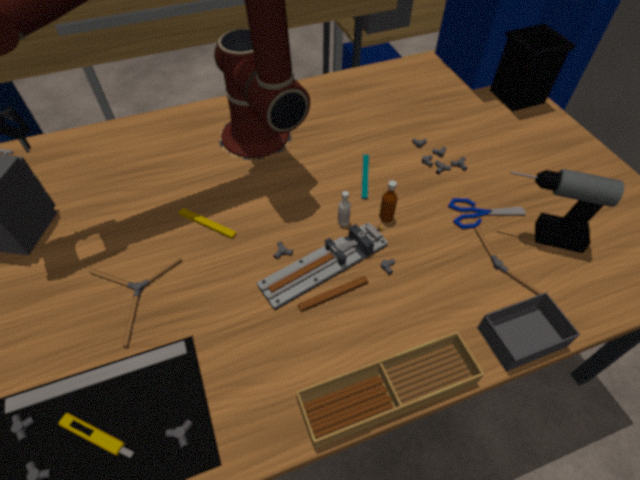

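View pics/side0.png

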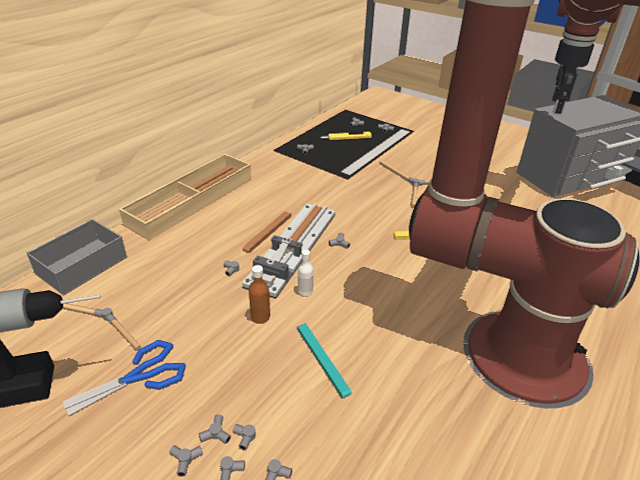

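View pics/wrist0.png

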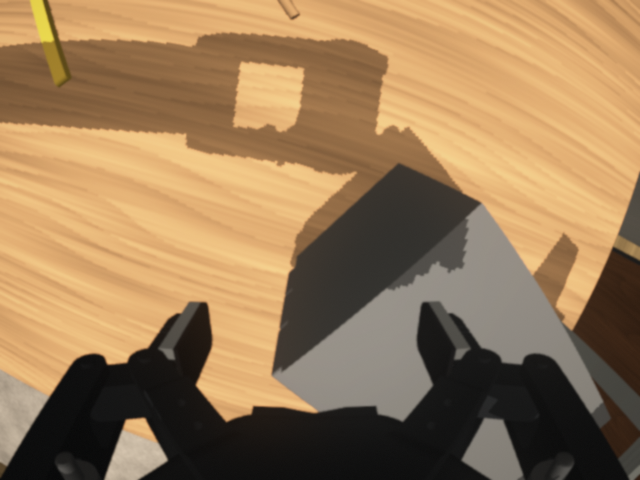

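The scene picture shows the jig around (325,265). Candidates for the strip:
- (303,271): brown strip in the jig channel
- (333,293): spare on the bench
- (365,177): turquoise
- (208,222): yellow
- (345,405): strips in the tray

I choose the one in the channel, and check it in a close crop.

```bash
python3 - <<'E'
import cv2
a=cv2.imread('pics/scene0.png')[215:315,250:400]; cv2.imwrite('pics/sc.png',cv2.resize(a,None,fx=5,fy=5,interpolation=cv2.INTER_CUBIC))
a=cv2.imread('pics/side0.png')[190:330,215:365]; cv2.imwrite('pics/sd.png',cv2.resize(a,(600,560),interpolation=cv2.INTER_CUBIC))
E
```

```text
(no output)
```

View pics/sc.png

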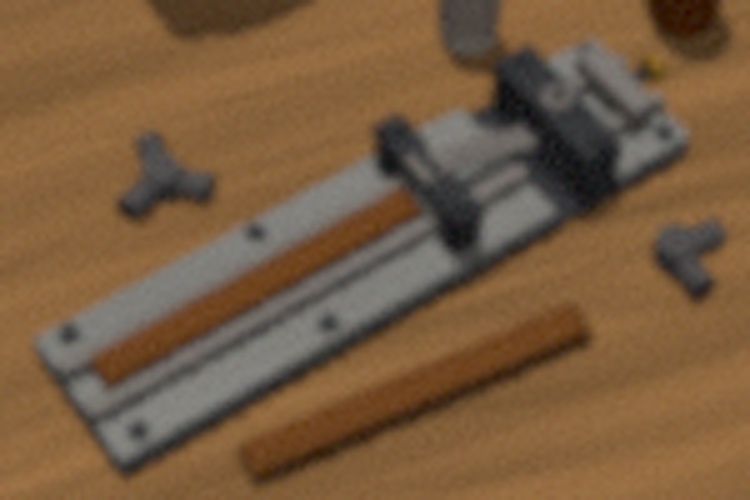

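View pics/sd.png

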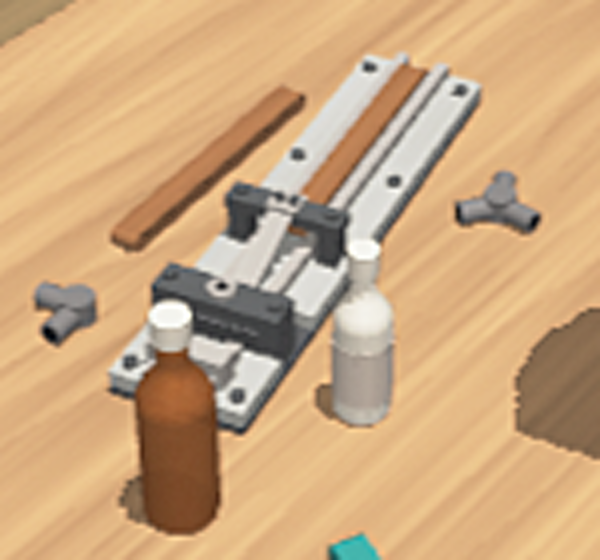

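```bash
cat > h.py <<'E'
import numpy as np, cv2
from plant import manip
from scipy.spatial.transform import Rotation as R
def proj(n,P):
    m=manip.camera_model(n); K=np.array([[m['fx'],0,m['cx']],[0,m['fy'],m['cy']],[0,0,1.]])
    return cv2.projectPoints(np.asarray(P,float).reshape(-1,3),m['rvec'],m['tvec'],K,None)[0].reshape(-1,2)
def wproj(P,s):
    m=manip.camera_model('wrist'); q=s['tool_rot']; Rt=R.from_quat([q[1],q[2],q[3],q[0]]).as_matrix()
    M=np.array(m['mount']); pt=(np.asarray(P,float).reshape(-1,3)-s['tool_pos'])@Rt
    c=(pt-M[:3,3])@M[:3,:3]; th=np.arctan2(np.hypot(c[:,0],c[:,1]),c[:,2]); ph=np.arctan2(c[:,1],c[:,0])
    return np.c_[m['cx']+m['fx']*th*np.cos(ph),m['cy']+m['fx']*th*np.sin(ph)]
def jw(P,j):
    P=np.asarray(P,float).reshape(-1,3); c,s=np.cos(j[2]),np.sin(j[2])
    return np.c_[j[0]+c*P[:,0]-s*P[:,1],j[1]+s*P[:,0]+c*P[:,1],P[:,2]]
def ray(n,uv):
    m=manip.camera_model(n); Rm=cv2.Rodrigues(m['rvec'])[0]
    d=Rm.T@np.array([(uv[0]-m['cx'])/m['fx'],(uv[1]-m['cy'])/m['fy'],1]); return -Rm.T@m['tvec'],d
def onz(n,uv,z):
    o,d=ray(n,uv); return o+d*(z-o[2])/d[2]
E
python3 - <<'E'
from h import *
from scipy.optimize import least_squares
for p in [(257.6,283),(275,308.6),(387.6,242),(367,223.4)]: print(onz('scene',p,.012))
for p in [(243,284.5),(275,295),(306,204.5),(335.5,212.5)]: print(onz('side',p,.012))
print('bush',onz('scene',(361.6,234),.046),onz('side',(270.5,261.75),.046))
for n,p in [('glue',(344,226)),('stain',(387,218))]: print(n,onz('scene',p,0))
for n,p in [('glue',(305,293)),('stain',(259,319))]: print(n,onz('side',p,0))
E
```

```text
[ 0.54719873 -0.1472253   0.012     ]
[ 0.62787118 -0.12925273  0.012     ]
[0.54544584 0.19638118 0.012     ]
[0.47041838 0.17331438 0.012     ]
[0.54162405 0.19516308 0.012     ]
[0.46739329 0.17789558 0.012     ]
[ 0.62243993 -0.12953432  0.012     ]
[ 0.54097982 -0.14717548  0.012     ]
bush [0.52224875 0.13153813 0.046     ] [0.51732446 0.13240048 0.046     ]
glue [0.44811686 0.11775821 0.        ]
stain [4.63275015e-01 2.36793249e-01 1.11022302e-16]
glue [ 4.29476167e-01  1.24899712e-01 -1.11022302e-16]
stain [0.45643781 0.24072978 0.        ]
```

```bash
python3 - <<'E'
from h import *
from scipy.optimize import least_squares
J=np.array([[-.25,.04],[-.25,-.04],[.085,-.04],[.085,.04]])
sc=np.array([(257.6,283),(275,308.6),(387.6,242),(367,223.4),(361.6,234)])
sd=np.array([(335.5,212.5),(306,204.5),(243,284.5),(275,295),(270.5,261.75)])
def res(v):
    P=np.r_[np.c_[J,np.full(4,v[3])],[[.029,0,.046]]]; W=jw(P,v)
    return np.r_[proj('scene',W)-sc,proj('side',W)-sd].ravel()
r=least_squares(res,[.53,.1,1.81,.012]); print(r.x,np.degrees(r.x[2])); print(r.fun.round(1).reshape(-1,2))
np.save('j.npy',r.x)
j=r.x
def show(img,n,f,x0,y0,w,h,k):
    a=cv2.resize(cv2.imread(img)[y0:y0+h,x0:x0+w],None,fx=k,fy=k,interpolation=cv2.INTER_CUBIC)
    def L(P,c):
        q=(f(jw(P,j))-[x0,y0]+.5)*k
        cv2.polylines(a,[q.round().astype(int)],True,c,1)
    L([[-.25,.00975,.024],[-.05,.00975,.024],[-.05,-.00975,.024],[-.25,-.00975,.024]],(255,0,0))
    L([[-.058,.04,.052],[-.042,.04,.052],[-.042,-.04,.052],[-.058,-.04,.052]],(0,255,0))
    L([[.018,.04,.046],[.04,.04,.046],[.04,-.04,.046],[.018,-.04,.046]],(0,255,255))
    L([[.06,.0115,.034],[.074,.0115,.034],[.074,-.0115,.034],[.06,-.0115,.034]],(255,0,255))
    for x in np.arange(-.24,-.06,.02): L([[x,.009,.028],[x,-.009,.028]],(0,0,0))
    cv2.imwrite(f'pics/ov_{n}.png',a)
show('pics/scene0.png','sc',lambda P:proj('scene',P),250,215,150,100,5)
show('pics/side0.png','sd',lambda P:proj('side',P),215,190,150,140,4)
# strip ends
for p in [(269.5,288),(272,291.5)]:
    w=onz('scene',p,.028)-[*j[:2],0]; c,s=np.cos(j[2]),np.sin(j[2]); print('strip rear',c*w[0]+s*w[1],-s*w[0]+c*w[1])
E
```

```text
[0.52606236 0.10333037 1.8085852  0.00984073] 103.62429877075655
[[-0.8  0.3]
 [-0.9 -0.9]
 [-0.6  0.5]
 [ 0.5 -0.7]
 [-0.5 -0.9]
 [-1.2 -0.3]
 [-0.3  0.4]
 [-1.1  0.2]
 [ 0.5  0.4]
 [-0.4 -0.6]]
strip rear -0.2362141737229108 0.001090251007887448
strip rear -0.2362857002036987 -0.010312379435829466
```

View pics/ov_sc.png

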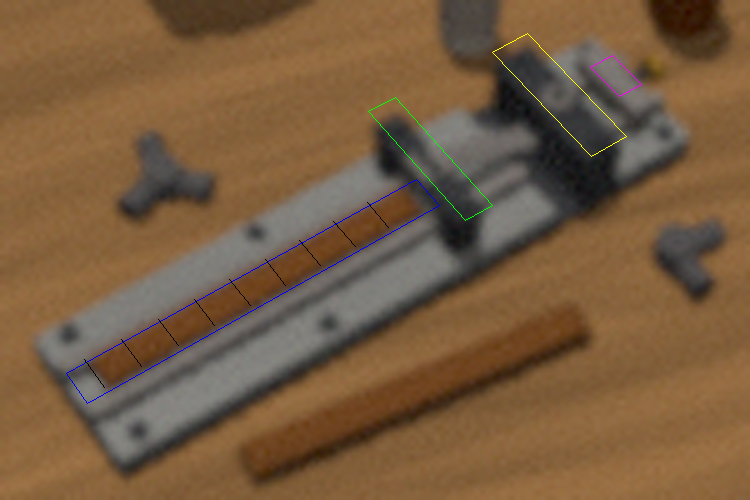

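View pics/ov_sd.png

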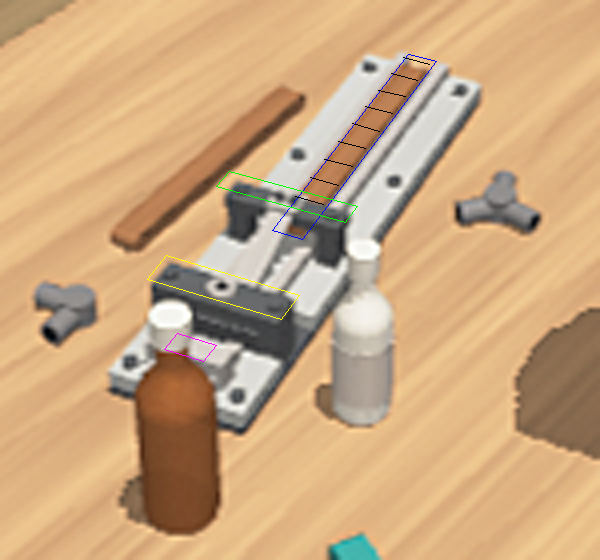

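```bash
python3 - <<'E'
from h import *
s=manip.state(); q=s['tool_rot']; M=R.from_quat([q[1],q[2],q[3],q[0]]).as_matrix(); print(M.round(3))
j=np.load('j.npy')
print('press start',jw([-.207,0,.028],j),'end',jw([-.092,0,.028],j),'feed dir',np.cos(j[2]),np.sin(j[2]))
for n,v in (('z',M[:,2]),('x',M[:,0])): print(n,np.degrees(np.arctan2(v[1],v[0])))
E
```

```text
[[-0.954 -0.     0.3  ]
 [-0.3    0.002 -0.954]
 [-0.    -1.    -0.002]]
press start [[ 0.5748221 -0.0978449  0.028    ]] end [[0.54773336 0.01391914 0.028     ]] feed dir -0.23555429433942854 0.9718611909209328
z -72.53622067433696
x -162.53623851662928
```

```bash
python3 -m jog '{"offset":[[0.5,0.6,0],[0.5,0.6,0],[0.5,0.6,0],[0.5,0.6,0],[0.5,0.6,0],[0.5,0.6,0],[0.5,0.6,0],[0.5,0.6,0],[0.5,0.6,0],[0.5,0.6,0],[0.5,0.6,0],[0.5,0.6,0]],"angular":[[0,0,-0.05],[0,0,-0.05],[0,0,-0.05],[0,0,-0.05],[0,0,-0.05],[0,0,-0.05],[0,0,-0.05],[0,0,-0.05],[0,0,-0.05],[0,0,-0.05],[0,0,-0.05],[0,0,-0.05]],"jaw":[0,0,0,0,0,0,0,0,0,0,0,0]}'
```

```text
time: 1.35
tool_pos: [0.4882, -0.2347, 0.2311]
tool_rot: [0.085, -0.085, 0.702, -0.702]
contact_force: [-0.5, -0.5, 0.2]
gripper_width: -0.004
```

```bash
python3 -m jog '{"offset":[[0.29,0.45,-0.2],[0.29,0.45,-0.2],[0.29,0.45,-0.2],[0.29,0.45,-0.2],[0.29,0.45,-0.2],[0.29,0.45,-0.2],[0,0,0],[0,0,0]],"angular":[[0,0,0],[0,0,0],[0,0,0],[0,0,0],[0,0,0],[0,0,0],[0,0,0],[0,0,0]],"jaw":[0,0,0,0,0,0,0,0]}'
python3 - <<'E'
from h import *
s=manip.state(); im=manip.grab_frame('wrist'); cv2.imwrite('pics/w1raw.png',im)
q=s['tool_rot']; M=R.from_quat([q[1],q[2],q[3],q[0]]).as_matrix(); print(M.round(4), s['tool_pos'])
import pickle; pickle.dump(s,open('s1.pkl','wb'))
j=np.load('j.npy')
def L(P,c): cv2.polylines(im,[wproj(jw(P,j),s).round().astype(int)],True,c,1)
L([[-.25,.00975,.024],[-.05,.00975,.024],[-.05,-.00975,.024],[-.25,-.00975,.024]],(255,0,0))
L([[-.058,.04,.052],[-.042,.04,.052],[-.042,-.04,.052],[-.058,-.04,.052]],(0,255,0))
L([[-.25,.04,.0098],[.085,.04,.0098],[.085,-.04,.0098],[-.25,-.04,.0098]],(0,255,255))
cv2.imwrite('pics/w1.png',im)
E
```

```text
time: 2.15
tool_pos: [0.5742, -0.1009, 0.1707]
tool_rot: [0.085, -0.086, 0.702, -0.702]
contact_force: [-0.9, 0.1, 0.8]
gripper_width: 0.002
[[-9.706e-01 -1.500e-03  2.407e-01]
 [-2.407e-01 -1.000e-04 -9.706e-01]
 [ 1.400e-03 -1.000e+00 -3.000e-04]] [ 0.57421985 -0.100876    0.17066439]
```

View pics/w1.png

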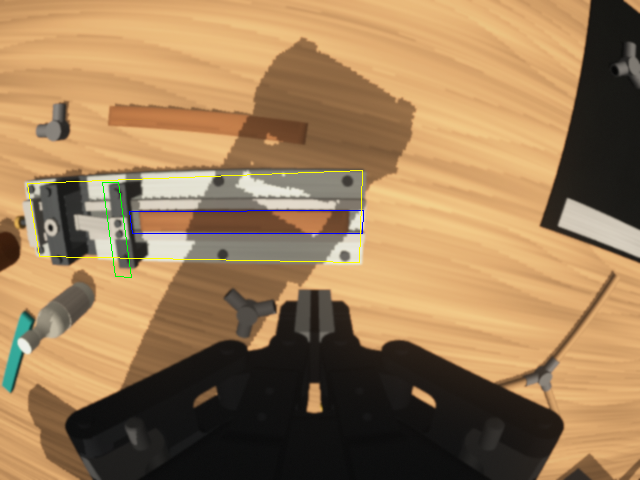

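```bash
python3 - <<'E'
from h import *
import pickle
s=pickle.load(open('s1.pkl','rb')); im=cv2.imread('pics/w1raw.png'); j=np.load('j.npy')
x0,y0,k=120,190,3
a=cv2.resize(im[y0:y0+70,x0:x0+255],None,fx=k,fy=k,interpolation=cv2.INTER_CUBIC)
for x in np.arange(-.25,-.05,.01):
    for y in(.009,-.009):
        p=(wproj(jw([x,y,.028],j),s)[0]-[x0,y0]+.5)*k; cv2.circle(a,tuple(p.round().astype(int)),2,(255,255,0) if abs(x+.2)<.001 or abs(x+.24)<.001 else (0,255,0),-1)
cv2.imwrite('pics/w1z.png',a)
E
```

```text
(no output)
```

View pics/w1z.png

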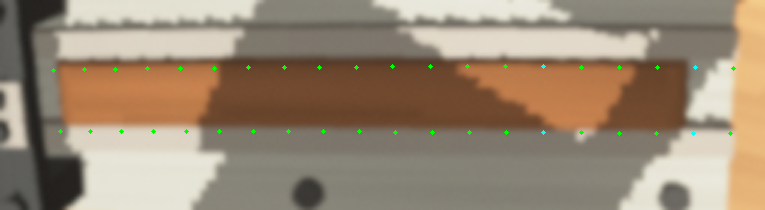

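The strip's edges match the projected channel. Its rear end is at jig x ≈ -0.2375 and its front end at about -0.058, so about 118 mm of travel is needed. I will press at x ≈ -0.212.

```bash
python3 -m jog '{"offset":[[0.05,-0.04,-0.4],[0,0,-0.4],[0,0,-0.4],[0,0,-0.4],[0,0,-0.4],[0,0,-0.4],[0,0,-0.1],[0,0,0],[0,0,0]],"angular":[[0,0,-0.05],[0,0,0],[0,0,0],[0,0,0],[0,0,0],[0,0,0],[0,0,0],[0,0,0],[0,0,0]],"jaw":[0,0,0,0,0,0,0,0,0]}'
python3 - <<'E'
from h import *
s=manip.state(); print(s['tool_pos'],s['contact_force'])
cv2.imwrite('pics/w2.png',manip.grab_frame('wrist'))
a=manip.grab_frame('side')[150:300,230:390]; cv2.imwrite('pics/sd2.png',cv2.resize(a,None,fx=4,fy=4,interpolation=cv2.INTER_CUBIC))
E
```

```text
time: 3.1
tool_pos: [0.5778, -0.1039, 0.0477]
tool_rot: [-0.084, 0.083, -0.702, 0.703]
contact_force: [-0.2, 0.6, 0.1]
gripper_width: 0.003
[ 0.57781862 -0.10391592  0.04772209] [-0.18642399  0.55930439  0.0503211 ]
```

View pics/w2.png

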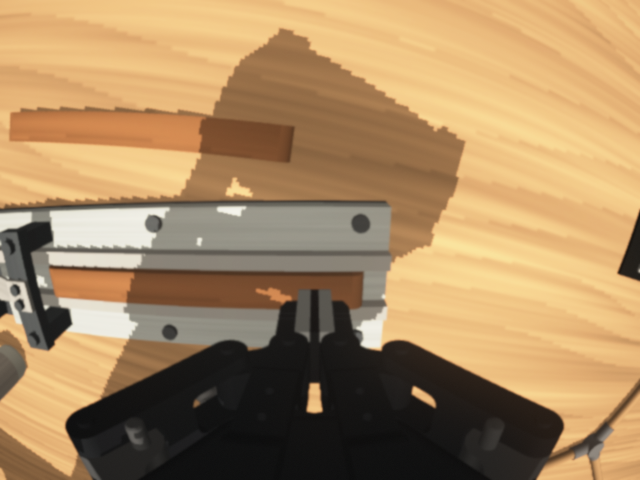

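View pics/sd2.png

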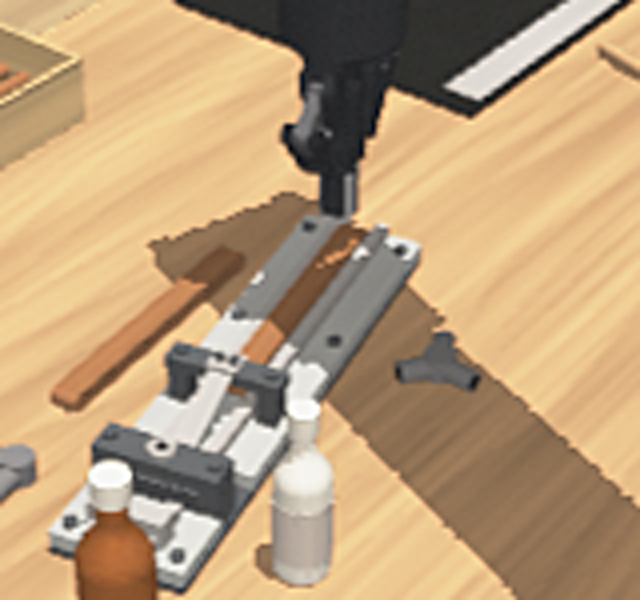

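```bash
python3 -m jog '{"offset":[[0,0,-0.1],[0,0,-0.1],[0,0,-0.1],[0,0,-0.04],[0,0,-0.02],[0,0,0]],"angular":[[0,0,0],[0,0,0],[0,0,0],[0,0,0],[0,0,0],[0,0,0]],"jaw":[0,0,0,0,0,0]}'
```

```text
time: 3.8
tool_pos: [0.5771, -0.1031, 0.0282]
tool_rot: [0.084, -0.084, 0.702, -0.702]
contact_force: [-0.1, -0.0, -0.7]
gripper_width: -0.003
```

```bash
python3 -m jog '{"offset":[[0,0,-0.02],[0,0,0]],"angular":[[0,0,0],[0,0,0]],"jaw":[0,0]}'
```

```text
time: 4.0
tool_pos: [0.5775, -0.1033, 0.0281]
tool_rot: [-0.084, 0.083, -0.702, 0.702]
contact_force: [-1.0, 0.2, 3.7]
gripper_width: 0.001
```

```bash
python3 -m jog '{"offset":[[0,0,-0.02],[0,0,0]],"angular":[[0,0,0],[0,0,0]],"jaw":[0,0]}'
```

```text
time: 4.2
tool_pos: [0.5775, -0.1033, 0.028]
tool_rot: [-0.084, 0.083, -0.702, 0.702]
contact_force: [-3.9, 1.8, 9.1]
gripper_width: 0.002
```

```bash
python3 -m jog '{"offset":[[0,0,-0.02],[0,0,0]],"angular":[[0,0,0],[0,0,0]],"jaw":[0,0]}'
```

```text
time: 4.4
tool_pos: [0.5776, -0.1033, 0.028]
tool_rot: [-0.083, 0.084, -0.702, 0.702]
contact_force: [-7.5, 1.7, 16.4]
gripper_width: 0.002
```

```bash
python3 -m jog '{"offset":[[-0.02,0,-0.005],[0,0,0]],"angular":[[0,0,0],[0,0,0]],"jaw":[0,0]}'
```

```text
time: 4.6
tool_pos: [0.5775, -0.1033, 0.028]
tool_rot: [-0.084, 0.083, -0.702, 0.702]
contact_force: [-5.2, 3.2, 12.8]
gripper_width: 0.001
```

```bash
python3 -m jog '{"offset":[[-0.02,0,-0.02],[-0.014,0.058,0],[-0.014,0.058,0],[-0.014,0.058,0],[-0.014,0.058,0],[0,0,0]],"angular":[[0,0,0],[0,0,0],[0,0,0],[0,0,0],[0,0,0],[0,0,0]],"jaw":[0,0,0,0,0,0]}'
python3 - <<'E'
from h import *
s=manip.state(); print(s['tool_pos'],s['contact_force'])
cv2.imwrite('pics/w3.png',manip.grab_frame('wrist'))
E
```

```text
time: 5.2
tool_pos: [0.5753, -0.0938, 0.028]
tool_rot: [-0.086, 0.082, -0.7, 0.704]
contact_force: [-1.7, -4.7, 12.4]
gripper_width: 0.001
[ 0.57532184 -0.09381433  0.02801615] [-1.71633453 -4.68265977 12.35270591]
```

View pics/w3.png

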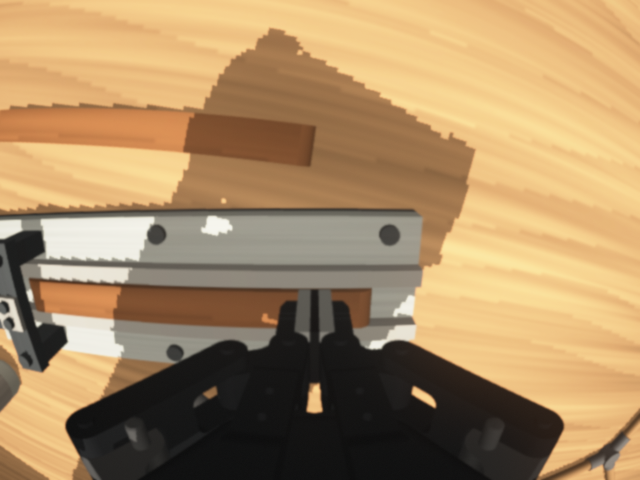

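```bash
python3 -m jog '{"offset":[[-0.019,0.078,-0.02],[-0.019,0.078,0],[-0.019,0.078,0],[-0.019,0.078,0],[-0.019,0.078,0]],"angular":[[0,0,0],[0,0,0],[0,0,0],[0,0,0],[0,0,0]],"jaw":[0,0,0,0,0]}'
```

```text
time: 5.75
tool_pos: [0.5711, -0.0756, 0.028]
tool_rot: [-0.086, 0.082, -0.699, 0.705]
contact_force: [-3.3, -7.8, 16.6]
gripper_width: 0.003
```

```bash
python3 -m jog '{"offset":[[-0.02,0.078,-0.005],[-0.02,0.078,0],[-0.02,0.078,0],[-0.02,0.078,0],[-0.02,0.078,0],[0,0,0]],"angular":[[0,0,0],[0,0,0],[0,0,0],[0,0,0],[0,0,0],[0,0,0]],"jaw":[0,0,0,0,0,0]}'
python3 - <<'E'
from h import *
s=manip.state(); print(s['tool_pos'],s['contact_force'],s['ft_torque'])
im=manip.grab_frame('wrist');j=np.load('j.npy')
c,sn=np.cos(j[2]),np.sin(j[2]); d=s['tool_pos']-[*j[:2],0]; print('tcp jig',c*d[0]+sn*d[1],-sn*d[0]+c*d[1])
for x in np.arange(-.25,-.12,.01):
    p=wproj(jw([x,-.0012,.022],j),s)[0]; cv2.circle(im,tuple(p.round().astype(int)),1,(255,255,0) if abs(x+.2)<.001 else (0,255,0),-1)
cv2.imwrite('pics/w4.png',im)
a=manip.grab_frame('side')[180:300,230:340]; cv2.imwrite('pics/sd4.png',cv2.resize(a,None,fx=5,fy=5,interpolation=cv2.INTER_CUBIC))
E
```

```text
time: 6.35
tool_pos: [0.5663, -0.0555, 0.028]
tool_rot: [-0.086, 0.081, -0.7, 0.705]
contact_force: [-3.8, -6.1, 18.3]
gripper_width: -0.001
[ 0.56630696 -0.05552803  0.02796444] [-3.83488755 -6.06943313 18.33336153] [-1.15654966  0.63856138  0.00187476]
tcp jig -0.16386810487069378 -0.0016923822761854904
```

View pics/w4.png

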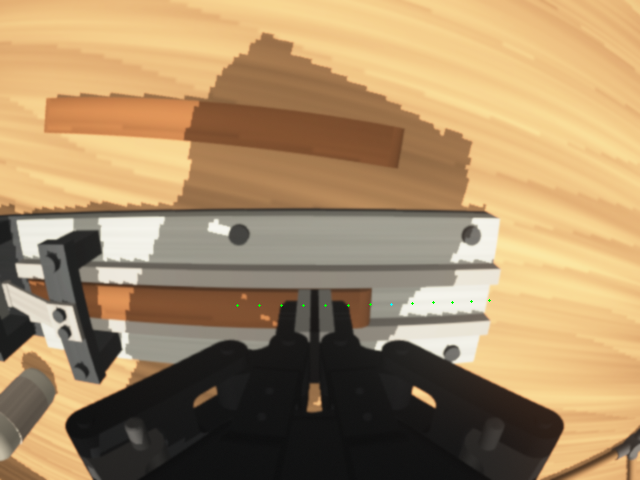

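View pics/sd4.png

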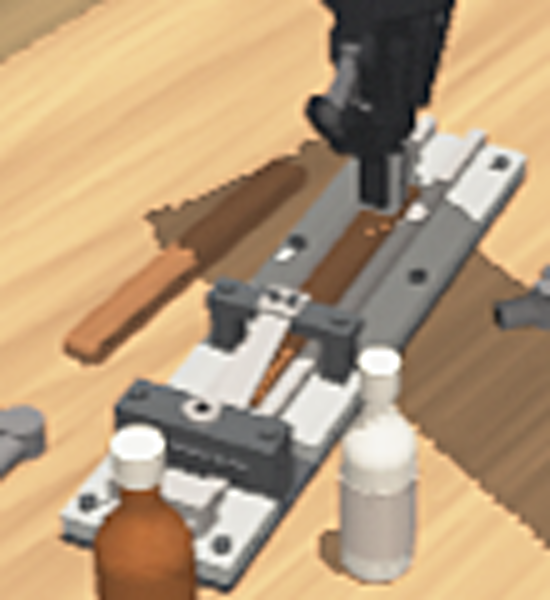

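```bash
python3 -m jog '{"offset":[[-0.015,0.058,-0.005],[-0.015,0.058,0],[-0.015,0.058,0],[-0.015,0.058,0],[-0.015,0.058,0],[-0.015,0.058,0]],"angular":[[0,0,0],[0,0,0],[0,0,0],[0,0,0],[0,0,0],[0,0,0]],"jaw":[0,0,0,0,0,0]}'
```

```text
time: 7.05
tool_pos: [0.5624, -0.039, 0.028]
tool_rot: [-0.087, 0.081, -0.699, 0.705]
contact_force: [-1.9, -11.0, 17.6]
gripper_width: -0.003
```

```bash
python3 -m jog '{"offset":[[0,0,-0.02],[-0.014,0.058,0],[-0.014,0.058,0],[-0.014,0.058,0],[0,0,0]],"angular":[[0,0,0],[0,0,0],[0,0,0],[0,0,0],[0,0,0]],"jaw":[0,0,0,0,0]}'
cat > look.py <<'E'
from h import *
import sys
t=sys.argv[1]
s=manip.state(); print(s['tool_pos'],s['contact_force'])
im=manip.grab_frame('wrist');j=np.load('j.npy')
c,sn=np.cos(j[2]),np.sin(j[2]); d=s['tool_pos']-[*j[:2],0]; print('tcp jig',c*d[0]+sn*d[1],-sn*d[0]+c*d[1])
for x in np.arange(-.2,-.02,.01):
    p=wproj(jw([x,-.0012,.022],j),s)[0]; cv2.circle(im,tuple(p.round().astype(int)),1,(255,255,0) if min(abs(x+.15),abs(x+.12))<.001 else (0,255,0),-1)
cv2.imwrite(f'pics/w{t}.png',im)
a=manip.grab_frame('side')[180:300,230:340]; cv2.imwrite(f'pics/sd{t}.png',cv2.resize(a,None,fx=5,fy=5,interpolation=cv2.INTER_CUBIC))
E
python3 look.py 5
```

```text
time: 7.55
tool_pos: [0.5608, -0.0311, 0.028]
tool_rot: [-0.087, 0.081, -0.698, 0.706]
contact_force: [-4.0, -12.5, 21.9]
gripper_width: -0.002
[ 0.56082917 -0.03114879  0.02795635] [ -3.95452817 -12.46836421  21.93206614]
tcp jig -0.1388845502943361 -0.002111366889288202
```

View pics/w5.png

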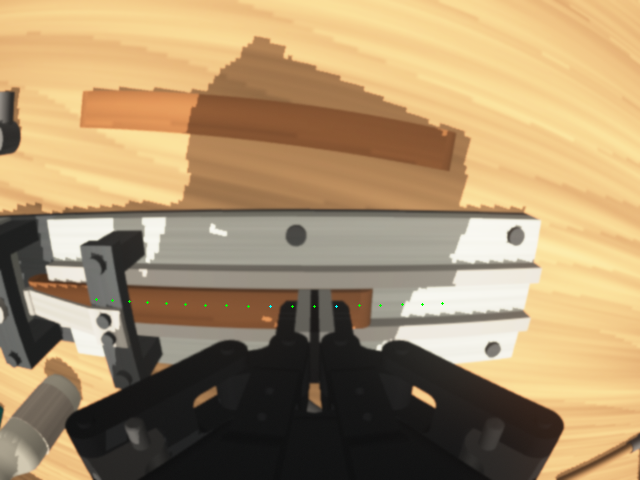

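View pics/sd5.png

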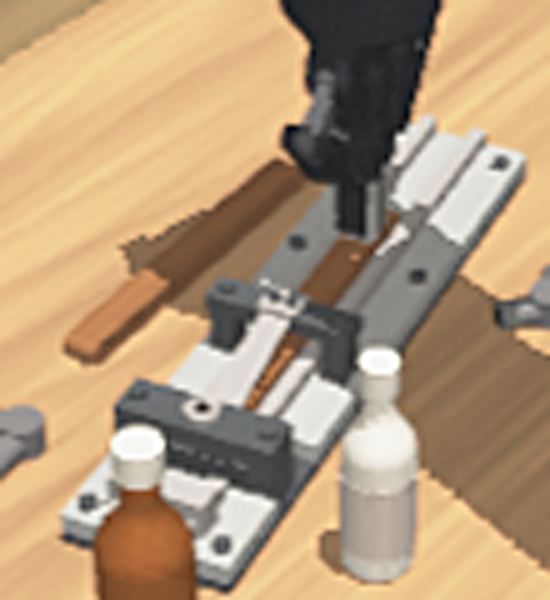

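```bash
python3 -m jog '{"offset":[[-0.015,0.058,0],[-0.015,0.058,0],[-0.015,0.058,0],[-0.015,0.058,0],[-0.015,0.058,0],[-0.015,0.058,0]],"angular":[[0,0,0],[0,0,0],[0,0,0],[0,0,0],[0,0,0],[0,0,0]],"jaw":[0,0,0,0,0,0]}'
```

```text
time: 8.25
tool_pos: [0.5567, -0.0137, 0.0279]
tool_rot: [-0.087, 0.081, -0.698, 0.706]
contact_force: [-3.8, -12.6, 20.9]
gripper_width: 0.002
```

```bash
python3 -m jog '{"offset":[[-0.015,0.058,0],[-0.015,0.058,0],[-0.015,0.058,0],[-0.015,0.058,0]],"angular":[[0,0,0],[0,0,0],[0,0,0],[0,0,0]],"jaw":[0,0,0,0]}'; python3 look.py 6
```

```text
time: 8.65
tool_pos: [0.5539, -0.0019, 0.028]
tool_rot: [-0.087, 0.08, -0.698, 0.706]
contact_force: [-3.4, -12.1, 21.2]
gripper_width: 0.003
[ 0.55387438 -0.00189017  0.02795529] [ -3.42365423 -12.0598386   21.24187511]
tcp jig -0.10881099928654733 -0.00224426835567796
```

View pics/w6.png

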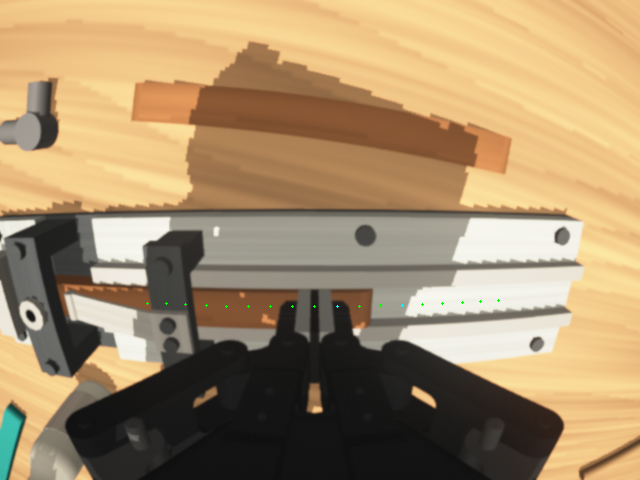

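View pics/sd6.png

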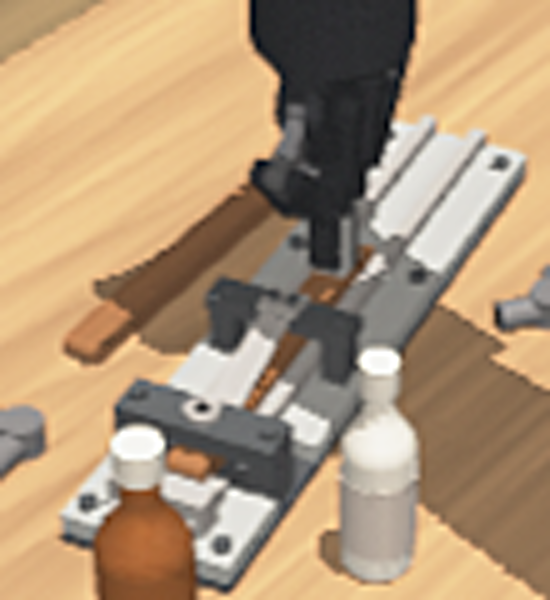

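```bash
python3 -m jog '{"offset":[[-0.015,0.058,0],[-0.015,0.058,0],[-0.015,0.058,0],[-0.01,0.039,0]],"angular":[[0,0,0],[0,0,0],[0,0,0],[0,0,0]],"jaw":[0,0,0,0]}'; python3 -c "
from h import *
print(manip.state()['contact_force'])"
```

```text
time: 9.15
tool_pos: [0.5513, 0.0091, 0.028]
tool_rot: [-0.087, 0.08, -0.699, 0.706]
contact_force: [-1.6, -12.3, 21.2]
gripper_width: 0.0
[ -1.57494658 -12.29378269  21.22547079]
```

```bash
python3 -m jog '{"offset":[[-0.007,0.029,0],[-0.007,0.029,0],[0,0,0]],"angular":[[0,0,0],[0,0,0],[0,0,0]],"jaw":[0,0,0]}'
```

```text
time: 9.45
tool_pos: [0.5507, 0.0119, 0.0279]
tool_rot: [-0.088, 0.08, -0.698, 0.706]
contact_force: [-2.2, -12.5, 20.7]
gripper_width: -0.0
```

```bash
python3 -m jog '{"offset":[[-0.007,0.029,0],[-0.007,0.029,0],[0,0,0]],"angular":[[0,0,0],[0,0,0],[0,0,0]],"jaw":[0,0,0]}'; python3 look.py 7
```

```text
time: 9.75
tool_pos: [0.5508, 0.0148, 0.0279]
tool_rot: [-0.088, 0.079, -0.698, 0.706]
contact_force: [1.3, -11.4, 19.4]
gripper_width: 0.001
[0.55078343 0.01484525 0.02793691] [  1.26585643 -11.39457729  19.42942445]
tcp jig -0.09181840992702145 -0.0031824011786907233
```

View pics/w7.png

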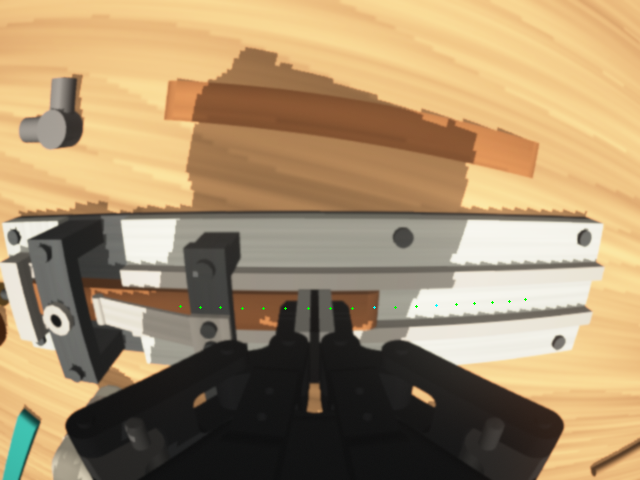

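View pics/sd7.png

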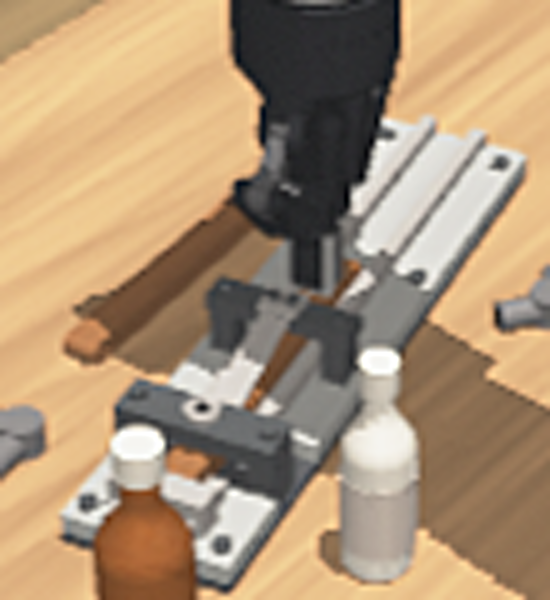

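The strip's rear end shifted from column 372 to 379 in the wrist view. The tips have slipped about 3 mm on the strip, so it is probably home. I will press harder and push once more to make sure.

```bash
python3 -m jog '{"offset":[[0,0,-0.03],[0,0,-0.01],[-0.01,0.03,0],[-0.01,0.03,0],[0,0,0]],"angular":[[0,0,0],[0,0,0],[0,0,0],[0,0,0],[0,0,0]],"jaw":[0,0,0,0,0]}'; python3 look.py 8
```

```text
time: 10.35
tool_pos: [0.5511, 0.0162, 0.0279]
tool_rot: [-0.089, 0.079, -0.697, 0.707]
contact_force: [-0.7, -16.9, 25.8]
gripper_width: 0.002
[0.55110558 0.01623928 0.02789987] [ -0.69711515 -16.9162543   25.79452309]
tcp jig -0.09053948343989868 -0.0038238490252284485
```

View pics/w8.png

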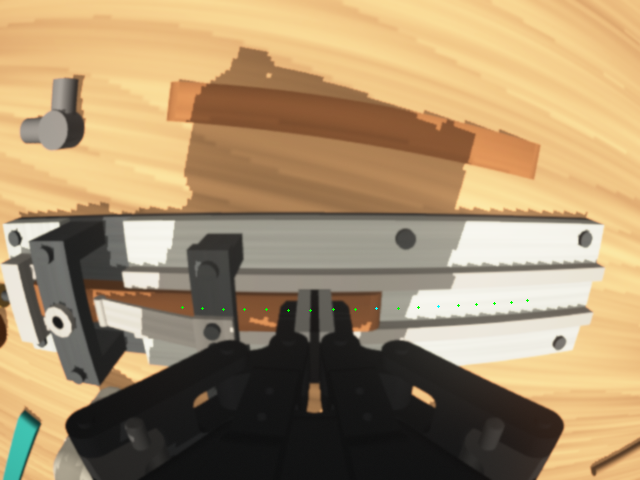

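```bash
python3 -m jog '{"offset":[[0,0,0.05],[0,0,0.1],[0,0,0.3],[0,0,0.5],[0,0,0.5],[0,0,0.5],[0,0,0.5],[0,0.5,0.5],[0,0.5,0],[0,0,0],[0,0,0]],"angular":[[0,0,0],[0,0,0],[0,0,0],[0,0,0],[0,0,0],[0,0,0],[0,0,0],[0,0,0],[0,0,0],[0,0,0],[0,0,0]],"jaw":[0,0,0,0,0,0,0,0,0,0,0]}'
python3 - <<'E'
from h import *
s=manip.state(); im=manip.grab_frame('wrist'); cv2.imwrite('pics/w9.png',im); import pickle; pickle.dump(s,open('s9.pkl','wb'))
a=manip.grab_frame('side')[180:300,230:340]; cv2.imwrite('pics/sd9.png',cv2.resize(a,None,fx=5,fy=5,interpolation=cv2.INTER_CUBIC))
E
```

```text
time: 11.55
tool_pos: [0.5424, 0.0723, 0.1664]
tool_rot: [-0.083, 0.085, -0.702, 0.702]
contact_force: [-1.0, -0.2, 0.1]
gripper_width: -0.001
```

View pics/w9.png

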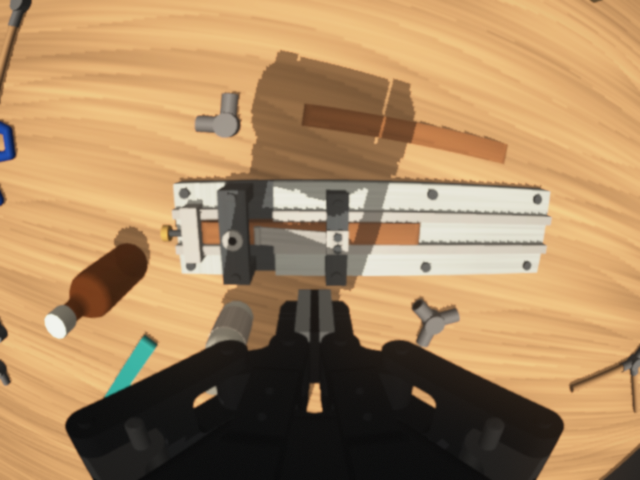

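View pics/sd9.png

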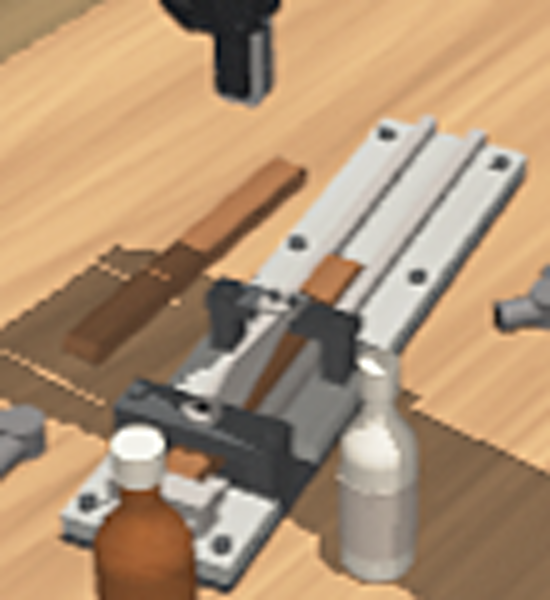

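```bash
python3 - <<'E'
from h import *
import pickle
s=pickle.load(open('s9.pkl','rb')); im=cv2.imread('pics/w9.png'); j=np.load('j.npy')
cv2.imwrite('pics/z9.png',np.vstack([cv2.resize(im[200:270,165:265],(800,560)[:2],interpolation=cv2.INTER_CUBIC)]))
k=6;x0,y0=400,180
a=cv2.resize(im[y0:y0+95,x0:x0+130],None,fx=k,fy=k,interpolation=cv2.INTER_CUBIC)
for x in [-.11,-.12,-.13,-.14,-.25]:
  for y,z in ((0,.022),(.04,.0098),(-.04,.0098),(.00975,.024),(-.00975,.024)):
    if x>-.2 and z!=.022: continue
    p=(wproj(jw([x,y,z],j),s)[0]-[x0,y0]+.5)*k; cv2.circle(a,tuple(p.round().astype(int)),2,(255,0,0) if x==-.12 else(0,160,0),-1)
cv2.imwrite('pics/z9b.png',a)
E
```

```text
(no output)
```

View pics/z9.png

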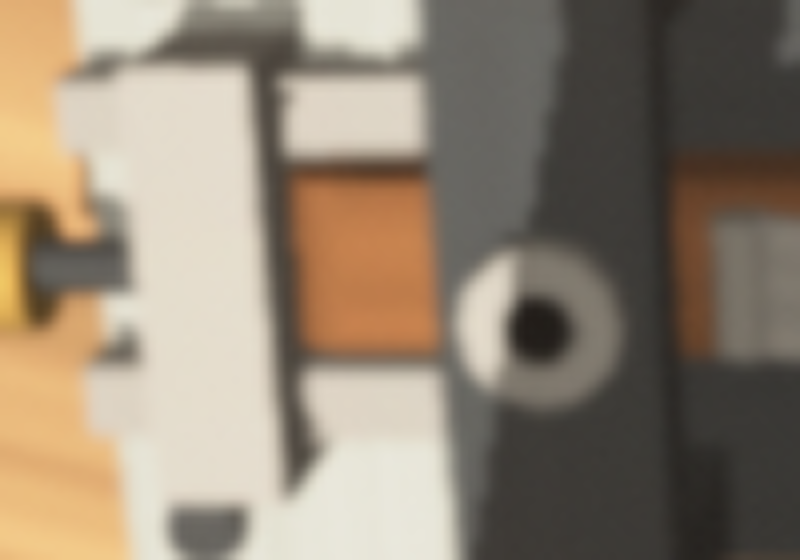

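View pics/z9b.png

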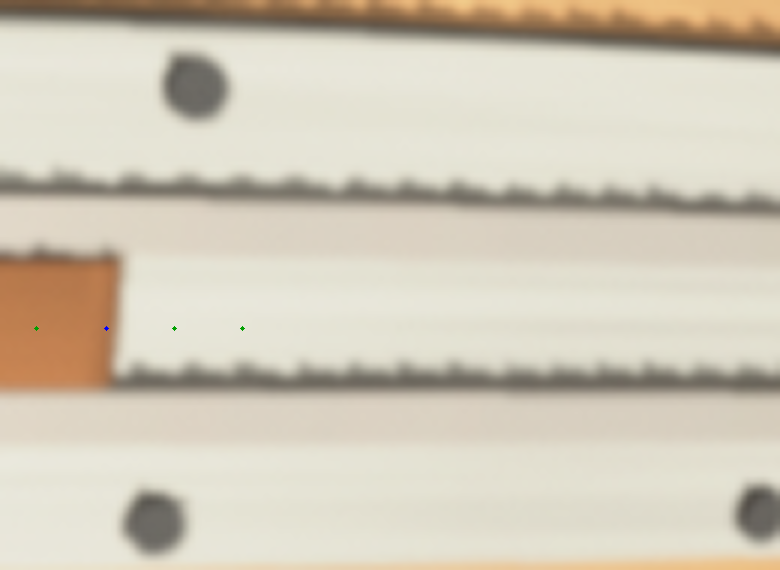

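```bash
python3 - <<'E'
from h import *
import pickle
s=pickle.load(open('s9.pkl','rb')); j=np.load('j.npy')
f=lambda *P: wproj(jw(P,j),s)[0].round(1)
print('near corners',f(-.25,.04,.0098),f(-.25,-.04,.0098),'rail ends',f(-.25,.00975,.024),f(-.25,-.00975,.024))
print('stop top edge',f(.06,0,.034),'strip top tangent home',f(.054,0,.028),'round 45deg',f(.0582,0,.0262),'rail',f(.06,-.0115,.024),f(.06,.0115,.024),'far corners',f(.085,.04,.0098),f(.085,-.04,.0098))
for x in(-.12,-.122): print(f(x,0,.022), f(x+.0018,0,.0262))
im=cv2.imread('pics/w9.png'); x0,y0,k=500,180,6
cv2.imwrite('pics/z9c.png',cv2.resize(im[y0:y0+95,x0:x0+60],None,fx=k,fy=k,interpolation=cv2.INTER_CUBIC))
E
```

```text
near corners [532.3 270. ] [544.9 189.9] rail ends [545.3 245.4] [548.7 225.2]
stop top edge [195.7 238.4] strip top tangent home [204.7 236.2] round 45deg [200.5 235.6] rail [198.1 221.3] [200.5 248. ] far corners [182.2 272.5] [173.3 185.1]
[417.2 234.2] [416.4 235.6]
[419.5 234.2] [418.7 235.6]
```

View pics/z9c.png

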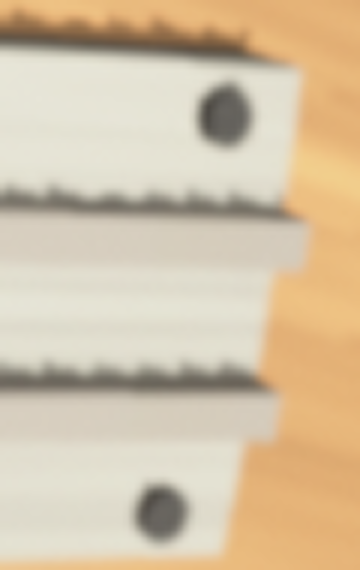

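```bash
python3 - <<'E'
from plant import manip
s=manip.state(); print(s['time'],s['contact_force'],s['joint_vel'].round(3)); print(manip.job_done())
E
```

```text
11.65 [-1.25789785 -0.48008464  0.29181836] [-0.009  0.003 -0.002  0.001 -0.004  0.002]
the job is handed in; nothing more can be done
None
```

I pressed the strip down with the shut fingertips, mostly at 12 to 22 N, and slid it about 118 mm along the channel, under the leaf spring and up to the end stop. Then I lifted clear and handed the job in at about 11.7 s. No verdict was reported.

- **Home against the stop:** With a last push at 26 N down and 17 N along the feed, the strip did not move further and the tips only slipped on it. The last wrist picture shows its front end meeting the stop face with no visible gap.
- **Rear end position:** The uncorrected fit put the rear end at jig x ≈ -0.1213 m, where -0.120 m would be exactly home. That fit was off by 3–5 pixels (about 3 mm) at the jig's near end in that picture. Allowing for it, the position agrees with home to within about 1 mm.
- **Spring and surroundings:** In the last pictures the strip lies in the channel under the spring, and nothing was seen to have moved. I judged this, the strip's flatness and the spring's angle only by eye. The last force reading on the tool was about 1 N, which is no more than the sensor's noise.

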